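# Hold a seat post against the length stop of the cutting fixture

## Task

Pick the seat post off the rubber mat and lay it in the V rests of the tube-cutting fixture, level in all three rests, with its plain end towards the length stop and its saddle clamp sticking out at the other end. Slide it along the rests up to the stop without ramming it, and keep it pressed there with a steady push of about 12 newtons on the stop (no less than 6, no more than 20) so that the mechanic can close the toggle clamp; your program finishes while still holding and pushing it. Leave the crank arm and pedal on the mat, and the screwdriver by the fixture, where they are.

Things in the scene. Friction and masses are not known exactly. Their poses are not given: they have to be found in the camera images.
- seatpost: The seat post, alloy, about 0.22 to 0.34 kg: a straight tube 27.2 mm in diameter and 260 mm long, with a two-bolt saddle clamp at one end. Origin: on the tube's axis, half-way along the tube. x points along the tube to its plain end: tube from x = -130 to +130 mm, head from -130 to -178 mm (48 mm across y, 27.2 mm along z). It lies flat on the mat, axis 13.6 mm above the mat.
- post_grip (a point): Point on the seat post's tube axis 45 mm from the tube's middle towards the head, close to the centre of mass; the place to grasp across the tube. Same axes as the seat post.
- post_end (a point): Centre of the seat post's plain end (cut face), on the tube's axis, 130 mm from the tube's middle.
- fixture: The tube-cutting fixture, fixed: grey base plate 345 x 110 x 12 mm with three steel V rests in line, a saw guide, an open toggle clamp and the length stop. Origin: at bench height, below the line of the rests, between the near and middle rest. x points along the rests to the stop, y to the clamp side, z up. A post in the rests lies along x, at y = 0, its axis 60 mm above the bench.
- rest_near (a point): Near V rest (farthest from the stop): this point is where a post's axis lies in it, 85 mm behind the fixture's origin. The rest is 20 mm long along x, a 90 degree V 70 mm wide overall, its top edges 66 mm above the bench. Between it and the middle rest are 102 mm free for fingers, above the 12 mm base plate.
- rest_mid (a point): Middle V rest, 36 mm long, 45 mm in front of the fixture's origin, same V: this point is where a post's axis lies in it. Beyond it, 76 to 89 mm from the origin, the saw-guide cheeks stand 26 to 42 mm either side of the line, 88 mm high.
- rest_far (a point): Far V rest, 16 mm long, 112 mm in front of the fixture's origin, same V: this point is where a post's axis lies in it. All rests are rigid bare steel: a post drags in them (1 to 2 N under its own weight, much more if the hand leans or presses down on it), and that part of the push does not reach the stop.
- toggle (a point): Pivot of the open toggle clamp, beside the middle rest and 46 mm from the line of the rests. Its arm stands up to 130 mm above the bench, its red handle reaches 155 mm from the line of the rests. The mechanic will close it; the robot need not touch it.
- stop: The length stop at the far end of the fixture: a steel plate 40 mm wide and 70 mm high on a carriage locked to the base by a knob, set anywhere from x = 130 to 154 mm of the fixture. It is rigid and does not give. Origin: centre of its striking face, at the height of a post lying in the rests (60 mm above the bench). x points away from the rests, along the fixture's x; the face looks to -x.
- mat: Black rubber bench mat 360 x 360 x 4 mm, fixed. Origin: centre of its underside.
- crank: Bystander on the mat: an alloy crank arm about 200 x 36 x 24 mm, no tube. Origin: underside, middle.
- pedal: Bystander on the mat: a black flat pedal 92 x 82 x 24 mm with a 30 mm axle. Origin: underside, middle.
- driver: Bystander: a screwdriver 190 mm long lying along the fixture, on the side away from the toggle clamp, 105 mm from the line of the rests. Origin: half-way along, at bench height.

How it is judged:
By the outcome, as a careful person would: the job done as asked, in the order asked, and still so for the second after the job is handed in, while the arm keeps its last pose, push and grip.
It also fails if it takes over 62 s, if anything falls off the work surface, if the arm or the gripper's body presses on something with over 40 N, if the wrist force passes 120 N, or if a joint passes its speed limit or range.

## Robot

A 6-joint arm with a two-finger parallel gripper is mounted at the origin on the work surface. World frame = base frame: x ahead of the robot, y to its left, z up, the work surface at z = 0. Lengths are in mm, angles in rad, forces in N, time in s.
With the tool pointing down it reaches from about 275 to 825 mm from the base axis. Payload 5.2 kg.
Tool frame: the origin (TCP) lies at the very end of the fingers, on their centre line; the grasp point (between the pads) lies 19 mm behind it; z points along the fingers, y is the direction in which the jaws open and shut (so a half turn about z gives the same grasp; the last joint's range is limited). The gripper opens to 93 mm and grips with 3 to 60 N. Pads are 15 mm wide; open, the fingers measure 128 mm over their backs; the gripper's body (75 mm by 188 mm) begins 65 mm behind the grasp point.
Start: joints at [-1.386, 0.259, 1.535, -0, 1.348, -0.203], TCP at [208.005, -509.155, 218.653] pointing down, gripper open.
Joint ranges: [-3.14, 3.14], [-0.91, 2.08], [0.19, 2.58], [-1.22, 4.36], [0.22, 2.71], [-3.12, 3.12]. Speed limits (rad/s): [2.57, 2.57, 3.14, 3.14, 3.14, 3.14].

## Interface

Orientations are given as [roll, pitch, yaw] about the fixed x, y, z axes, in that order (R = Rz(yaw) Ry(pitch) Rx(roll)).
In Python, from bench import robot gives the robot as it stands. The module is installed in compiled form; this text tells all that it offers. Calls block until the motion is done:
- robot.move_ptp(position, orientation): joint-space move of the TCP to a pose.
- robot.move_linear(position, ori=None, speed=150, f_stop=None): straight line of the TCP; ori=None keeps the orientation; speed is the mean speed in mm/s. With f_stop (N) it stops when the force on the tool has changed by that much, and returns True; else False.
- robot.move_j(angles): joint-space move.
- robot.move_gripper(opening): opening from 0.0 (shut) to 1.0 (fully open); the grip force is fixed at half the most; returns when the fingers have stopped.
- robot.sleep(seconds).
- robot.inverse_kinematics(position, orientation): joint angles nearest the present ones, or None.
- robot.get_image(name): name is "side" or "top" or "wrist"; returns a dict with "img" (400x640x3 uint8, blue, green, red), "fovy" (degrees; the focal length in pixels is half the picture's height over the tangent of half this angle, whatever the lens; pixels are square), "cx", "cy" (the principal point, pixels), "k1" (the pictures are not rectified: a ray, as slopes to the right and down, at radius r is drawn at 1 + k1 r^2 times it, then the intrinsics apply), "eye" and "orientation" of the camera in the world. Camera axes: x right, y down, z forward; pixel columns grow to the right and rows downward; lengths in mm; the calibration is good to about 2 mm. A picture is of the moment at which its call begins. There is no depth.
A pose or a line that the arm cannot do raises robot.MotionError and nothing moves.
- robot.hand_in(): hands the job in, once; it reports no verdict.
Readings, each from a call of its own:
- robot.current_t(): time.
- robot.current_qpos(): joint angles.
- robot.current_joint_vel(): joint speeds.
- robot.current_joint_efforts(): joint torques, N m.
- robot.current_tcp_pos(): TCP position.
- robot.current_eef_rot(): TCP orientation.
- robot.current_contact_force(): force on the tool from outside, world axes, zero at the start.
- robot.current_ft_torque(): the same for the moment, N m.
- robot.current_gripper_width(): opening from 0.0 (shut) to 1.0 (fully open).
Only numpy, scipy, OpenCV 4.12 (cv2) and the standard library are available. Lean on these libraries where they do the work, as an engineer would, in place of code of your own. Each camera call takes 0.05 s, during which the arm holds its last target. There are 200 camera calls.

## Working session

There is one attempt and no reset: what is moved stays moved. The work goes in short steps, each a Python script; the robot and the scene stay as the last script left them, time stands still between calls to the robot, and variables do not carry over. Pictures are saved under pics/ and viewed, about 8 in all and at most 12, crops included, and the job is handed in when it is done.

```bash
mkdir -p pics; ls
cat > h.py <<'E'
import numpy as np, cv2
from scipy.spatial.transform import Rotation as R
from bench import robot
def rot(o): 
    return R.from_euler('xyz',o).as_matrix()
def grab(n,name):
    d=robot.get_image(n); cv2.imwrite(f'pics/{name}.png',d['img']); return d
def K(d):
    f=200/np.tan(np.radians(d['fovy'])/2)
    return f
def ray(d,u,v):
    f=K(d); x=np.array([(u-d['cx'])/f,(v-d['cy'])/f]); s=x.copy()
    for _ in range(30): s=x/(1+d['k1']*(s@s))
    return np.array(d['eye'],float), rot(d['orientation'])@np.array([*s,1])
def onz(d,u,v,z):
    e,r=ray(d,u,v); return e+r*(z-e[2])/r[2]
def proj(d,p):
    c=rot(d['orientation']).T@(np.array(p,float)-np.array(d['eye'])); s=c[:2]/c[2]
    return s*(1+d['k1']*(s@s))*K(d)+[d['cx'],d['cy']]
E
python3 - <<'E'
from h import *
for n in('top','side'):
    d=grab(n,n+'0'); print(n,{k:np.round(v,4).tolist() for k,v in d.items() if k!='img'})
E
```

```text
pics
top {'fovy': 57.1658, 'cx': 318.0966, 'cy': 197.0308, 'k1': 0.0118, 'eye': [348.9389, 4.2106, 980.5222], 'orientation': [-2.9127, -0.005, -1.5614]}
side {'fovy': 43.9843, 'cx': 325.4087, 'cy': 204.6226, 'k1': 0.019, 'eye': [519.447, 1149.0624, 750.3911], 'orientation': [-2.1026, -0.017, -3.1185]}
```

View pics/top0.png

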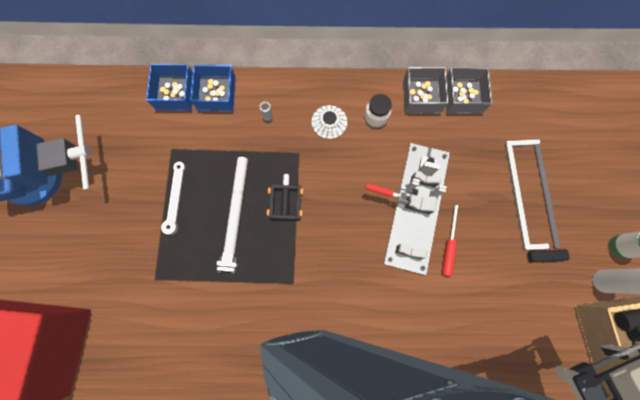

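View pics/side0.png

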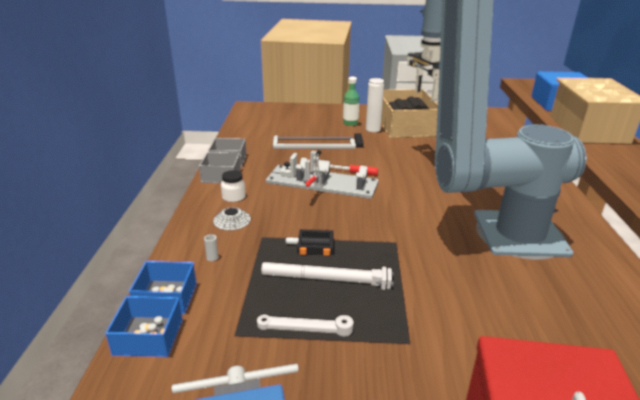

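The top view shows the post on the mat, with its head at about (228,268) and its plain end at (242,158). The fixture plate runs from (408,265) to (432,150), with the stop at its far end. Toggle handle at (375,190), driver at (452,245). The side view agrees.

Run:
```python
from h import *
d=grab('top','top1'); im=d['img']
hsv=cv2.cvtColor(im,cv2.COLOR_BGR2HSV)
def blob(m,x0,y0,x1,y1):
    z=np.zeros_like(m); z[y0:y1,x0:x1]=m[y0:y1,x0:x1]
    c=max(cv2.findContours(z,cv2.RETR_EXTERNAL,cv2.CHAIN_APPROX_NONE)[0],key=cv2.contourArea); return c[:,0]
post=blob(((hsv[...,2]>120)).astype(np.uint8)*255,195,145,262,285)
W=np.array([onz(d,u,v,17.6)[:2] for u,v in post])
r=cv2.minAreaRect(W.astype(np.float32)); print('post',r, W[W[:,0].argmax()],W[W[:,0].argmin()])
c=cv2.fitLine(W[(W[:,0]>W[:,0].min()+65)].astype(np.float32),cv2.DIST_L2,0,.01,.01).ravel(); print('line',c,np.arctan2(c[1],c[0]))
pl=blob(((hsv[...,1]<50)&(hsv[...,2]>90)).astype(np.uint8)*255,360,135,455,280)
P=np.array([onz(d,u,v,12)[:2] for u,v in pl])
print('plate',cv2.minAreaRect(P.astype(np.float32)))
b=cv2.boxPoints(cv2.minAreaRect(P.astype(np.float32)));print(b)
for q in b: print(proj(d,[*q,12]).round(1))
```

```text
post ((531.925048828125, 230.6153564453125), (52.502864837646484, 312.5622863769531), 87.2518310546875) [687.39321839 209.9300615 ] [375.84738934 238.60350597]
line [ 9.9663424e-01 -8.1976645e-02  5.6528156e+02  2.2134709e+02] -0.08206875
plate ((553.9808959960938, -262.073486328125), (133.20785522460938, 350.2373962402344), 73.64640808105469)
[[ 367.1938  -276.6756 ]
 [ 703.2614  -375.28998]
 [ 740.768   -247.47137]
 [ 404.70038 -148.857  ]]
[425.2 276.5]
[453.8 153.5]
[407.2 140.4]
[375.2 261.2]
```

Run:
```python
from h import *
d=robot.get_image('wrist'); print(np.round(d['eye'],1),np.round(d['orientation'],3),d['fovy'],robot.current_eef_rot(),robot.current_tcp_pos())
yaw=-0.25
for y in(yaw,yaw+np.pi,yaw-np.pi):
    print(y,robot.inverse_kinematics([500,-250,330],[np.pi,0,y]))
q=robot.inverse_kinematics([500,-250,330],[np.pi,0,yaw])
robot.move_ptp([500,-250,330],[np.pi,0,yaw]); robot.sleep(.3)
d=grab('wrist','w1'); print(robot.current_t(),np.round(d['eye'],1),np.round(d['orientation'],3),d['fovy'],d['k1'],robot.current_qpos())
```

```text
[ 271.5 -483.3  384.8] [ 2.888  0.003 -1.182] 65.14776769380319 [-3.14049214e+00 -2.33735483e-04  3.87789822e-01] [ 207.94931124 -508.82940495  218.13603132]
-0.25 [-6.63173924e-01  2.26887693e-01  1.30958032e+00 -4.44089210e-16
  1.60512464e+00  1.15762240e+00]
2.891592653589793 [-0.66317392  0.22688769  1.30958032  0.          1.60512464 -1.98397025]
-3.391592653589793 [-0.66317392  0.22688769  1.30958032  0.          1.60512464 -1.98397025]
2.05 [ 566.2 -268.3  496.5] [ 2.886e+00  1.000e-03 -1.821e+00] 65.14776769380319 -0.02980333048652854 [-6.64169841e-01  2.27106239e-01  1.30969313e+00 -3.17871432e-05
  1.60511063e+00  1.15752998e+00]
```

View pics/w1.png

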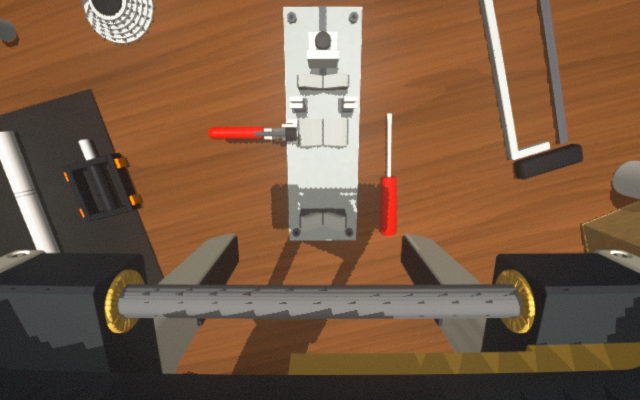

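```bash
cat > fx.py <<'E'
from h import *
import pickle
def edges(d):
    hsv=cv2.cvtColor(d['img'],cv2.COLOR_BGR2HSV); s=cv2.GaussianBlur(hsv[...,1].astype(float),(3,3),0)
    L=[];Rr=[]
    for v in list(range(12,90))+list(range(155,180)):
        row=s[v]; c=324
        def cross(st):
            u=c+ st*25
            while row[u]<80: u+=st
            a,b=row[u-st],row[u]; return u-st+st*(80-a)/(b-a)
        L.append(onz(d,cross(-1),v,12)[:2]); Rr.append(onz(d,cross(1),v,12)[:2])
    out=[]
    for E in(L,Rr):
        E=np.array(E,np.float32); f=cv2.fitLine(E,cv2.DIST_HUBER,0,.01,.01).ravel()
        if f[0]<0:f[:2]*=-1
        n=np.array([-f[1],f[0]]); print('edge yaw',np.arctan2(f[1],f[0]),'pt',f[2:],'resid',np.std((E-f[2:])@n)); out.append(f)
    return out
E
python3 - <<'E'
from fx import *
d=robot.get_image('wrist'); pickle.dump(d,open('w1.pkl','wb'))
a,b=edges(d)
yaw=np.mean([np.arctan2(f[1],f[0]) for f in(a,b)]); n=np.array([-np.sin(yaw),np.cos(yaw)]);x=np.array([np.cos(yaw),np.sin(yaw)])
print(yaw,'width',(a[2:]-b[2:])@n,'centre lat',(a[2:]+b[2:])@n/2)
print('along at centre col, z=66, rows:')
for v in(74,88,118,147,208,226): p=onz(d,323,v,66)[:2]; print(v,p@x,p@n)
for v in(7,240): p=onz(d,323,v,12)[:2]; print('plate',v,p@x,p@n)
for v in(40,132,215): print('apex z=41',onz(d,323.5,v,41)[:2]@n)
cv2.imwrite('pics/w1c.png',cv2.resize(d['img'][0:250,270:380],None,fx=2.4,fy=2.4,interpolation=cv2.INTER_CUBIC))
E
```

```text
edge yaw -0.24858522 pt [ 628.3116  -230.95912] resid 0.14382324
edge yaw -0.24864334 pt [ 608.78796 -340.5611 ] resid 0.1726777
-0.24861428 width 111.03619 centre lat -124.77318
along at centre col, z=66, rows:
74 675.508856562544 -125.04913353648102
88 658.3623346216202 -125.06890058499734
118 620.5223522413771 -125.11454154254756
147 582.39558610238 -125.16315893296333
208 496.48103868676407 -125.28142454054716
226 469.44835488112636 -125.32091360386664
plate 7 771.00379872131 -125.51093313261507
plate 240 426.8879250169339 -125.94547644790018
apex z=41 -125.92542292362823
apex z=41 -126.1095969888664
apex z=41 -126.32638609614914
```

View pics/w1c.png

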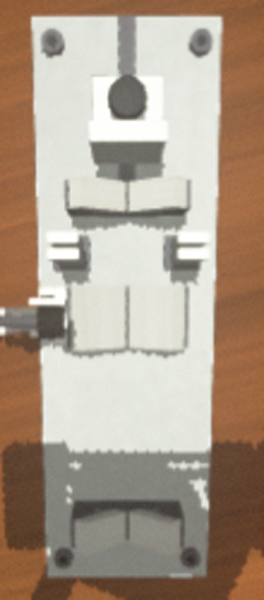

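The wrist view shows the fixture upright in the picture. The plate spans columns 286–362, the V apex line sits at column 323, the mid rest spans rows 119–146, and the stop face is at row 58. Next I'll look at the post from close by.

Run:
```python
from fx import *
robot.move_ptp([470,228,260],[np.pi,0,-0.082]); robot.sleep(.3)
d=grab('wrist','w2'); pickle.dump(d,open('w2.pkl','wb')); print(robot.current_t(),robot.current_qpos())
```

```text
4.2167 [ 2.37067417e-01  1.83568429e-01  1.53013762e+00 -2.03310104e-05
  1.42782660e+00  1.89070709e+00]
```

View pics/w2.png

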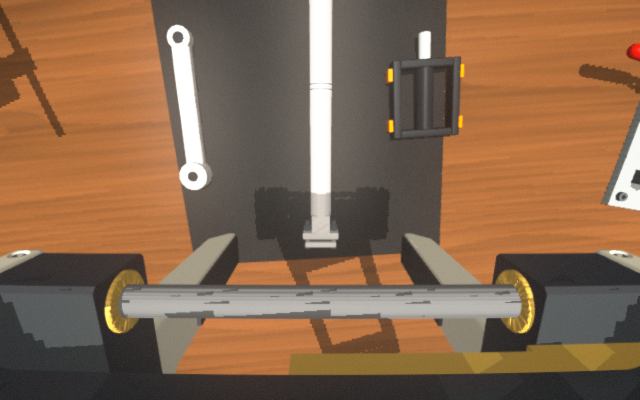

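The wrist view shows the tube at columns 309–332, its head at rows 218–247, and the pedal about 80 mm to the right of the tube.

Run:
```python
from fx import *
d=pickle.load(open('w2.pkl','rb')); g=cv2.GaussianBlur(d['img'],(3,3),0).max(2).astype(float)
C=[]
for v in list(range(10,75))+list(range(95,180)):
    row=g[v]; e=[]
    for st in(-1,1):
        u=320
        while row[u]>110:u+=st
        a,b=row[u-st],row[u]; e.append(u-st+st*(a-110)/(a-b))
    A,B=onz(d,e[0],v,17.6)[:2],onz(d,e[1],v,17.6)[:2]; C.append([*(A+B)/2,np.linalg.norm(A-B)])
C=np.array(C); f=cv2.fitLine(C[:,:2].astype(np.float32),cv2.DIST_HUBER,0,.01,.01).ravel()
if f[0]<0:f[:2]*=-1
yaw=np.arctan2(f[1],f[0]); n=np.array([-f[1],f[0]]); print('yaw',yaw,f[2:],'w',C[:,2].mean(),'res',np.std((C[:,:2]-f[2:])@n))
# head: column profile
w=[(v,int((g[v,280:370]>75).sum()),int(g[v,320])) for v in range(196,256,2)]; print(w)
for v in(210,214,218,222,226,247): print(v,(onz(d,320,v,17.6)[:2]@f[:2]).round(1))
end=np.array([686,211])@f[:2]; print('end along(top view)',end,'grip along',end-175)
```

```text
yaw -0.09406549 [562.25476 216.29468] w 37.706946692414256 res 1.8063779891872298
[(196, 59, 218), (198, 59, 219), (200, 45, 217), (202, 35, 218), (204, 30, 217), (206, 27, 218), (208, 25, 217), (210, 24, 218), (212, 24, 217), (214, 23, 217), (216, 23, 217), (218, 22, 218), (220, 30, 217), (222, 31, 217), (224, 33, 217), (226, 34, 215), (228, 35, 210), (230, 37, 212), (232, 38, 214), (234, 39, 210), (236, 39, 207), (238, 38, 188), (240, 35, 123), (242, 33, 171), (244, 34, 210), (246, 33, 185), (248, 32, 87), (250, 0, 64), (252, 1, 60), (254, 2, 61)]
210 400.5
214 394.9
218 389.2
222 383.4
226 377.6
247 346.7
end along(top view) 663.1487187221646 grip along 488.14871872216463
```

Run:
```python
from fx import *
d=pickle.load(open('w2.pkl','rb')); g=cv2.GaussianBlur(d['img'],(3,3),0).max(2).astype(float)
for th in (110,140):
  C=[]
  for v in range(5,215):
    row=g[v]; e=[]
    for st in(-1,1):
        u=320
        while row[u]>th:u+=st
        a,b=row[u-st],row[u]; e.append(u-st+st*(a-th)/(a-b))
    A,B=onz(d,e[0],v,17.6)[:2],onz(d,e[1],v,17.6)[:2]; C.append([*(A+B)/2,np.linalg.norm(A-B),v,*e])
  C=np.array(C); print(C[::20].round(1).tolist())
  C=C[abs(C[:,2]-np.median(C[:,2]))<1]
  f=cv2.fitLine(C[:,:2].astype(np.float32),cv2.DIST_HUBER,0,.01,.01).ravel(); f[:2]*=np.sign(f[0])
  n=np.array([-f[1],f[0]]); print(len(C),'yaw',np.arctan2(f[1],f[0]),f[2:],'w',C[:,2].mean(),'res',np.std((C[:,:2]-f[2:])@n), 'grip', f[2:]+f[:2]*(481-f[2:]@f[:2]))
```

```text
[[672.4, 209.2, 31.6, 5.0, 307.0, 334.0], [651.0, 210.8, 34.0, 25.0, 306.3, 335.0], [629.0, 212.2, 33.6, 45.0, 307.0, 335.0], [606.4, 212.1, 37.6, 65.0, 307.1, 338.0], [583.3, 212.8, 40.7, 85.0, 307.0, 340.0], [559.8, 216.6, 40.0, 105.0, 306.0, 338.0], [535.3, 216.6, 41.9, 125.0, 307.0, 340.0], [510.5, 220.7, 36.5, 145.0, 307.7, 336.0], [484.9, 224.6, 32.2, 165.0, 308.2, 332.8], [458.4, 227.1, 31.1, 185.0, 308.5, 331.9], [431.0, 229.2, 28.3, 205.0, 309.8, 330.8]]
20 yaw -0.08073934 [588.3733  214.50542] w 36.33138741870349 res 0.3888820971443386 grip [500.5041  221.61537]
[[672.4, 209.4, 28.5, 5.0, 308.2, 332.5], [651.0, 211.3, 28.7, 25.0, 308.2, 332.4], [629.1, 213.0, 28.7, 45.0, 308.4, 332.3], [606.6, 214.8, 28.8, 65.0, 308.5, 332.1], [583.6, 216.7, 28.8, 85.0, 308.7, 332.0], [560.0, 218.8, 29.0, 105.0, 308.6, 331.8], [535.7, 220.8, 29.3, 125.0, 308.6, 331.7], [510.7, 222.8, 29.0, 145.0, 309.0, 331.5], [484.9, 224.8, 28.8, 165.0, 309.3, 331.3], [458.4, 227.1, 28.7, 185.0, 309.4, 331.0], [431.0, 229.2, 26.3, 205.0, 310.6, 330.0]]
187 yaw -0.082200736 [575.9633  217.41074] w 28.828470130306574 res 0.06879540024259873 grip [501.04984 223.58258]
```

Run:
```python
from fx import *
o=[np.pi,0,-0.0822]
robot.move_gripper(0.65)
robot.move_ptp([504,223.3,80],o)
print(robot.current_contact_force().round(2))
print(robot.move_linear([504,223.3,7],speed=60,f_stop=8),robot.current_tcp_pos().round(1))
robot.move_gripper(0.0); robot.sleep(.2)
print('w',robot.current_gripper_width()*93,robot.current_contact_force(),robot.current_tcp_pos().round(2))
robot.move_linear([504,223.3,200],speed=120); robot.sleep(.4)
print('w',robot.current_gripper_width()*93,robot.current_contact_force(),robot.current_ft_torque(),robot.current_tcp_pos().round(2),robot.current_t())
grab('wrist','w3')
d=grab('side','s3');p=proj(d,[504,223,190]);print(p)
a=cv2.imread('pics/w3.png'); u,v=p.astype(int); b=d['img'][max(0,v-100):v+100,max(0,u-160):u+160]
b=cv2.resize(b,(640,400)); cv2.imwrite('pics/c3.png',np.vstack([cv2.resize(a,(480,300)),cv2.resize(b,(480,300))]))
```

```text
[0.99 0.4  0.34]
False [504.4 223.4   7.4]
w 26.559040436825487 [ 0.00430704 -0.16471625  1.70277689] [504.02 223.3    7.04]
w 26.365443511322347 [-0.67917957  0.53682065 -2.17574233] [-0.00167558 -0.03317604 -0.02859141] [503.99 223.27 199.87] 10.0667
[337.89556774 211.12923728]
```

View pics/c3.png

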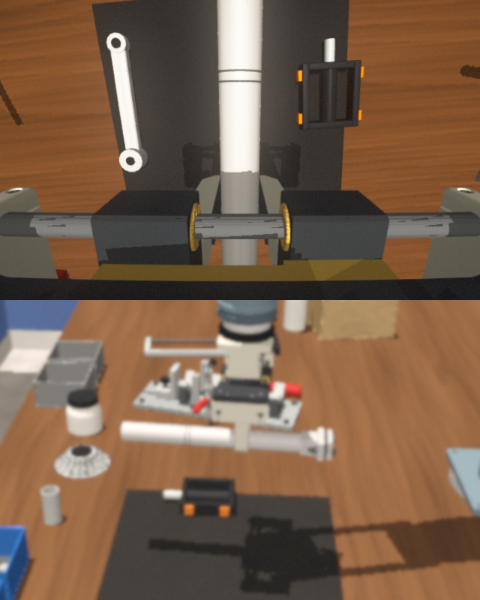

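The post is held level, with fingers about 175 mm from the plain end. Next: compute the grip offset and pitch from the side view, and the stop position.

Run:
```python
from fx import *
d=robot.get_image('side'); y=-0.0822; x=np.array([np.cos(y),np.sin(y),0]); g=np.array([504,223.3,210.4])
for t in(165,170,175,180,185,-120,-130,-140): print(t,proj(d,g+t*x).round(1))
im=d['img'].max(2).astype(int); print(im[198,245:275].tolist()); 
sat=cv2.cvtColor(d['img'],cv2.COLOR_BGR2HSV)[...,1]
for u in(265,275,300,320): print(u,[v for v in range(180,225) if sat[v,u]<60])
for u in range(252,266): print(u,sat[190:208,u].min(), end=' ')
w=pickle.load(open('w1.pkl','rb')); fy=-.2486; fx=np.array([np.cos(fy),np.sin(fy)])
print()
for r,z in((58.3,70),(58.3,82),(58.3,95),(68,12)): print('stop',r,z,onz(w,323,r,z)[:2]@fx-556.5)
```

```text
165 [263.1 198. ]
170 [260.9 197.9]
175 [258.6 197.7]
180 [256.4 197.6]
185 [254.1 197.4]
-120 [394.  206.9]
-130 [398.7 207.2]
-140 [403.4 207.6]
[128, 139, 150, 156, 158, 161, 164, 165, 166, 165, 165, 170, 198, 227, 239, 241, 242, 243, 244, 244, 246, 246, 247, 248, 249, 249, 250, 251, 251, 252]
265 [192, 193, 194, 195, 196, 197, 198, 199, 200, 201, 202, 203, 204]
275 [180, 181, 182, 183, 192, 193, 194, 195, 196, 197, 198, 199, 200, 201, 202, 203, 204, 205]
300 [180, 181, 182, 183, 184, 185, 186, 187, 194, 195, 196, 197, 198, 199, 200, 201, 202, 203, 204, 205, 206]
320 [180, 181, 182, 183, 184, 185, 186, 187, 188, 189, 190, 191, 195, 196, 197, 198, 199, 200, 201, 202, 203, 204, 205, 206, 207, 208]
252 139 253 138 254 138 255 134 256 98 257 43 258 22 259 14 260 6 261 5 262 5 263 4 264 4 265 5 
stop 58.3 70 137.1348331639913
stop 58.3 82 134.91732065432745
stop 58.3 95 132.5150154355248
stop 68 12 134.78377434435595
```

```bash
cat >> fx.py <<'E'
FY=-0.2486; O=[np.pi,0,FY]
EX=np.array([np.cos(FY),np.sin(FY),0]); EN=np.array([-EX[1],EX[0],0])
RF=np.vstack([EX,EN,[0,0,1]])
def P(x,y,z): return EX*(556.5+x)+EN*(-125.3+y)+[0,0,z]
def F(n=5):
    a=[]
    for _ in range(n): a.append(RF@robot.current_contact_force()); robot.sleep(.02)
    return np.mean(a,0)
def pos():
    p=RF@robot.current_tcp_pos(); return (p-[556.5,-125.3,0]).round(2)
E
python3 - <<'E'
from fx import *
robot.move_ptp(P(-56,0,190),O); robot.sleep(.3); print('free',F().round(2),pos())
robot.move_linear(P(-56,0,65),speed=100); robot.sleep(.3); f0=F(); print('free',f0.round(2),pos())
np.save('f0.npy',f0)
h=robot.move_linear(P(-56,0,44),speed=12,f_stop=3); robot.sleep(.2); print(h,(F()-f0).round(2),pos(),robot.current_ft_torque().round(3),robot.current_t())
grab('wrist','w4')
d=grab('top','t4'); u,v=proj(d,P(0,0,60)).astype(int)
cv2.imwrite('pics/t4c.png',cv2.resize(d['img'][v-90:v+90,u-70:u+70],None,fx=3.3,fy=3.3))
E
```

```text
free [-0.18  0.3  -2.24] [-55.88   0.4  190.01]
free [ 0.16 -0.13 -2.05] [-5.593e+01 -1.000e-02  6.519e+01]
True [1.86 2.9  6.75] [-56.22   0.57  49.54] [ 0.34  -0.475 -0.015] 15.5583
```

View pics/w4.png

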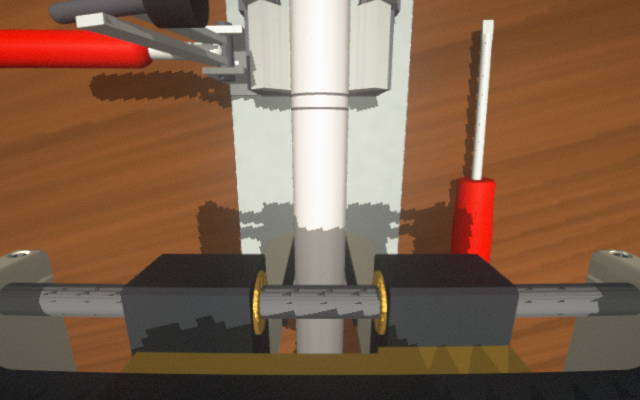

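The post sits between the V flanks: tube at columns 292–348, touching the mid rest, height as predicted. The lateral force suggests a shift of about 0.5 mm. I'll null that, release so the post settles in all three rests, then regrip.

Run:
```python
from fx import *
f0=np.load('f0.npy')
y=0.6
for k in range(4):
    robot.move_linear(P(-56,y,49.6),speed=10); robot.sleep(.15)
    f=F()-f0; m=RF@robot.current_ft_torque(); print(round(y,2),f.round(2),m.round(3),pos())
    if abs(f[1])<.6: break
    y+=np.clip(f[1]*.25,-.6,.6)
robot.move_gripper(0.5); robot.sleep(.3); print('open',F().round(2),pos(),robot.current_gripper_width())
robot.move_linear(P(-56,y,43),speed=20); 
robot.sleep(.2); fo=F(); print('open low',fo.round(2))
robot.move_gripper(0.0); robot.sleep(.3); f=F(); print('grip',(f-fo).round(2),(RF@robot.current_ft_torque()).round(3),pos(),robot.current_gripper_width()*93)
np.save('y.npy',[y]); np.save('fo.npy',fo); print(robot.current_t())
grab('wrist','w5'); d=grab('side','s5'); u,v=proj(d,P(0,0,60)).astype(int)
cv2.imwrite('pics/s5c.png',cv2.resize(d['img'][v-50:v+50,u-80:u+80],None,fx=5,fy=5,interpolation=cv2.INTER_CUBIC))
```

```text
0.6 [0.1  2.18 5.64] [ 0.355  0.012 -0.007] [-56.24   0.65  49.52]
1.14 [-0.74 -1.86  2.47] [-0.321  0.138  0.042] [-56.24   0.84  49.41]
0.68 [-1.07 -1.01  1.  ] [-0.099  0.13  -0.024] [-56.22   0.85  49.43]
0.43 [-0.93  1.68  0.78] [ 0.409  0.135 -0.012] [-56.22   0.8   49.44]
open [-0.01 -0.06 -0.23] [-56.01   0.44  49.58] 0.498552988774727
open low [0.23 0.21 0.13]
grip [-0.13 -0.28  0.11] [0.1   0.031 0.054] [-55.96   0.83  43.04] 26.502798215734504
20.175
```

View pics/s5c.png

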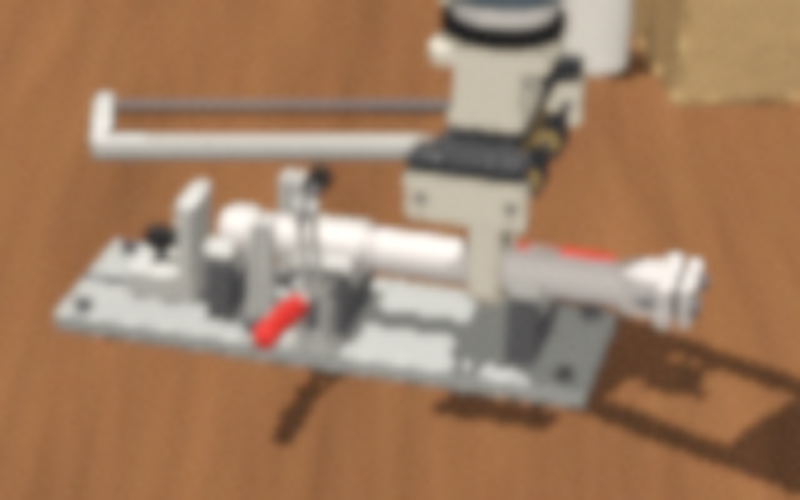

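Side view: post lies level in the rests, plain end at about (228,220), with a gap before the stop plate (195,240). Now the slide and the push.

Run:
```python
from fx import *
y=0.7; fo=np.load('fo.npy')
robot.move_linear(P(-51,y,43),speed=8,f_stop=6); robot.sleep(.1); print('slid5',(F()-fo).round(2),pos())
h=robot.move_linear(P(-25,y,43),speed=8,f_stop=5); robot.sleep(.2); f=F()-fo; print(h,f.round(2),pos(),(RF@robot.current_ft_torque()).round(3),robot.current_t(),robot.current_gripper_width()*93)
```

```text
slid5 [ 0.23 -0.32  5.03] [-55.8    0.86  42.95]
True [-1.05  0.14  4.87] [-55.82   0.82  42.96] [0.033 0.046 0.012] 21.8167 26.85764822144929
```

Run:
```python
from fx import *
fo=np.load('fo.npy'); y=.75; z=43.1
x=-55.8
for k in range(4):
    robot.move_linear(P(x,y,z),speed=5); robot.sleep(.15); f=F()-fo; print(z,y,f.round(2),pos())
    if abs(f[2])<1 and abs(f[1])<1: break
    z+=np.clip(f[2]*.025,-.15,.15); y+=np.clip(f[1]*.15,-.2,.2)
for k in range(3):
    x+=1.5; h=robot.move_linear(P(x,y,z),speed=6,f_stop=10); robot.sleep(.1); f=F()-fo; print('x',x,h,f.round(2),pos(),robot.current_t())
    z+=np.clip(f[2]*.02,-.1,.1); y+=np.clip(f[1]*.1,-.1,.1)
print(y,z)
```

```text
43.1 0.75 [0.4  0.08 2.26] [-55.84   0.84  42.99]
43.15647534696825 0.762147286850349 [ 0.87  0.25 -0.68] [-55.9    0.85  43.  ]
x -54.3 False [-2.11  0.03  0.03] [-54.27   0.84  43.01] 23.3667
x -52.8 False [ 0.13  0.17 -1.42] [-52.58   0.75  43.14] 23.95
x -51.3 False [ 0.1  -0.23 -2.02] [-51.25   0.77  43.14] 24.5333
0.7592098640496567 43.08835638284694
```

Run:
```python
from fx import *
fo=np.load('fo.npy'); y=.76; z=43.09; x=-51.3
for k in range(22):
    x+=1.5; h=robot.move_linear(P(x,y,z),speed=6,f_stop=6); robot.sleep(.08); f=F(3)-fo; p=pos(); print('x',round(x,2),h,f.round(2),p,round(robot.current_t(),2))
    if h or f[0]<-4: break
    z+=np.clip(f[2]*.02,-.06,.06); y+=np.clip(f[1]*.1,-.1,.1)
np.save('xyz.npy',[p[0],y,z])
```

```text
x -49.8 False [-0.07  0.38 -1.92] [-49.74   0.8   43.1 ] 25.07
x -48.3 False [-0.08  0.5  -1.78] [-48.23   0.8   43.08] 25.6
x -46.8 False [-1.14  0.2  -0.51] [-46.72   0.82  43.03] 26.13
x -45.3 False [-1.87  0.01  0.16] [-45.2    0.82  43.05] 26.67
x -43.8 False [-1.52  0.4   0.12] [-43.7    0.85  43.02] 27.2
x -42.3 False [-1.7  -0.12 -0.15] [-42.12   0.87  43.03] 27.73
x -40.8 False [-2.31 -0.68  0.9 ] [-40.7    0.86  43.03] 28.27
x -39.3 False [-1.99 -0.34  0.1 ] [-39.16   0.84  43.04] 28.8
x -37.8 True [ 0.77 -0.43  5.6 ] [-39.23   0.85  42.96] 29.19
```

Run:
```python
from fx import *
fo=np.load('fo.npy'); _,y,z=np.load('xyz.npy'); x=-39.2
for k in range(14):
    robot.move_linear(P(x,y,z),speed=4); robot.sleep(.12); f=F(4)-fo; p=pos(); print('x',round(x,2),f.round(2),p,round(robot.current_t(),2))
    if f[0]<-8: break
    z+=np.clip(f[2]*.02,-.06,.06); y+=np.clip(f[1]*.1,-.1,.1); x+=.2
np.save('xyz.npy',[x,y,z])
```

```text
x -39.2 [-0.47  0.06  3.51] [-39.26   0.86  43.  ] 29.94
x -39.0 [-1.79 -0.29  3.37] [-39.25   0.85  42.99] 30.38
x -38.8 [-3.34 -0.02  3.98] [-39.23   0.84  43.  ] 30.81
x -38.6 [-5.67 -0.9   3.15] [-39.23   0.9   43.  ] 31.24
x -38.4 [-6.3  -0.47  3.96] [-39.22   0.9   42.98] 31.68
x -38.2 [-6.17 -0.82  3.7 ] [-39.22   0.88  42.99] 32.11
x -38.0 [-6.87 -0.52  3.53] [-39.21   0.87  43.01] 32.54
x -37.8 [-7.22 -0.64  3.54] [-39.23   0.89  42.99] 32.98
x -37.6 [-7.28 -0.39  3.76] [-39.23   0.88  43.  ] 33.41
x -37.4 [-7.8  -0.27  3.71] [-39.23   0.9   43.  ] 33.84
x -37.2 [-8.35 -0.41  3.71] [-39.23   0.89  42.99] 34.27
```

Run:
```python
from fx import *
fo=np.load('fo.npy'); x,y,z=np.load('xyz.npy'); print(x,y,z)
robot.sleep(.8); print('wait',(F(4)-fo).round(2),pos())
def go(x,y,z,s=6):
    robot.move_linear(P(x,y,z),speed=s); robot.sleep(.25); print((round(x,2),round(y,2),round(z,2)),(F(4)-fo).round(2),pos(),round(robot.current_t(),2),robot.current_qpos().round(4))
go(x+.6,y,z)
go(x+.6,y,z+.5)
```

```text
-37.199999999999974 0.3691782529207013 43.62836580645492
wait [-8.21 -0.71  4.05] [-39.24   0.87  42.99]
(np.float64(-36.6), np.float64(0.37), np.float64(43.63)) [-10.65  -0.65   5.86] [-39.23   0.9   42.97] 35.71 [-0.6917  0.4211  1.78   -0.0047  0.9579  1.129 ]
(np.float64(-36.6), np.float64(0.37), np.float64(44.13)) [-9.48 -1.28  1.67] [-39.25   0.95  43.05] 36.27 [-0.6917  0.421   1.7798 -0.0045  0.9584  1.129 ]
```

Run:
```python
from fx import *
fo=np.load('fo.npy'); x,y,z=-36.6,.30,44.25
for k in range(8):
    robot.move_linear(P(x,y,z),speed=6); robot.sleep(.25); f=F(5)-fo
    print((round(x,2),round(y,2),round(z,2)),f.round(2),pos(),(RF@robot.current_ft_torque()).round(2),round(robot.current_t(),2))
    if abs(f[0]+14)<.8 and abs(f[2])<1: break
    x+=np.clip((14+f[0])/6,-.6,.6); z+=np.clip(f[2]*.1+max(0,14+f[0])*.03,-.3,.4); y+=np.clip(f[1]*.08,-.1,.1)
np.save('xyz.npy',[x,y,z])
```

```text
(-36.6, 0.3, 44.25) [-8.45 -1.26  1.53] [-39.24   0.93  43.05] [-0.14  1.4   0.04] 36.86
(np.float64(-36.0), np.float64(0.2), np.float64(44.57)) [-9.83 -1.49  0.34] [-39.26   0.94  43.11] [-0.16  1.54  0.01] 37.46
(np.float64(-35.4), np.float64(0.1), np.float64(44.73)) [-11.01  -1.45   0.96] [-39.26   0.97  43.07] [-0.23  1.74 -0.06] 38.05
(np.float64(-34.9), np.float64(-0.0), np.float64(44.91)) [-12.23  -1.66   0.73] [-39.29   0.97  43.05] [-0.25  2.    0.01] 38.63
(np.float64(-34.61), np.float64(-0.1), np.float64(45.04)) [-12.99  -1.7    0.2 ] [-39.31   1.01  43.06] [-0.3   2.01 -0.  ] 39.22
(np.float64(-34.44), np.float64(-0.2), np.float64(45.09)) [-12.56  -1.69   0.1 ] [-39.26   0.94  43.08] [-0.18  2.08 -0.  ] 39.8
(np.float64(-34.2), np.float64(-0.3), np.float64(45.14)) [-13.59  -1.34   0.27] [-39.29   0.95  43.05] [-0.2  2.2 -0. ] 40.38
```

Run:
```python
from fx import *
fo=np.load('fo.npy'); robot.sleep(.7); print((F(5)-fo).round(2),pos(),robot.current_gripper_width()*93)
d=grab('side','s6'); u,v=proj(d,P(20,0,60)).astype(int)
a=cv2.resize(d['img'][v-45:v+45,u-80:u+80],None,fx=4,fy=4,interpolation=cv2.INTER_CUBIC)
w=grab('wrist','w6'); b=w['img'][:150,160:480]; b=cv2.resize(b,(470,220)); b=cv2.copyMakeBorder(b,0,0,0,170,cv2.BORDER_CONSTANT)
cv2.imwrite('pics/c6.png',np.vstack([a,b])); print(robot.current_t())
```

```text
[-14.01  -1.05   0.3 ] [-39.28   0.96  43.06] 26.16378526910039
41.2667
```

View pics/c6.png

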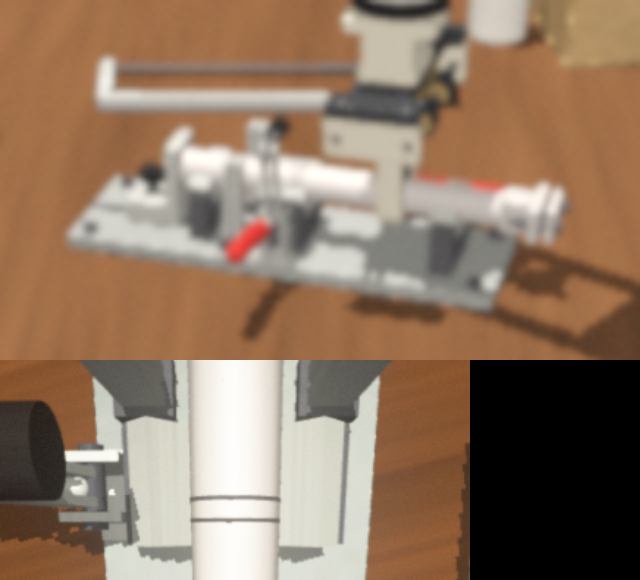

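In the side view the plain end now meets the stop plate at about (185,160), with the post level and its head overhanging. The push reads a steady 14 N, of which about 2 N is drag.

Run:
```python
from fx import *
fo=np.load('fo.npy'); print((F(5)-fo).round(2),robot.current_t()); robot.hand_in()
```

```text
[-13.71  -1.39   0.44] 41.35
the job is handed in; nothing more can be done
```

The seat post is in the V rests with its plain end against the length stop. I handed the job in at 41.4 s with the gripper still holding and pushing it.

I picked the post off the mat and lowered it into the rests. There I let go once so it could settle in all three, gripped it again, and slid it to the stop in slow small steps.

**Push on the stop:** the wrist read 13.7 N along the fixture at hand-in, with about 0.4 N vertical and 1.4 N sideways. The post dragged with about 2 N while sliding, so I estimate about 12 N on the stop. That figure is not measured directly, because the drag under the full push could not be read.

**Position:** the tool stopped moving forward where the stop was expected. The last side view showed the end at the stop plate, the post level and the head sticking out.

**Bystanders:** I did nothing near the crank, pedal or screwdriver. I took no dedicated picture at the end to check them.

**Checks that misbehaved:**
- The first force-guarded slide stopped at once, because of a vertical force rather than the stop. I levelled the forces and went on.
- A small sideways force of 1 to 1.5 N stayed despite corrections.

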